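# Seat a well plate in the stage stop corner and close the retaining lever

## Robot

A 6-joint arm with a two-finger parallel gripper is mounted at the origin on the work surface. World frame = base frame: x ahead of the robot, y to its left, z up, the work surface at z = 0. Lengths are in mm, angles in rad, forces in N, time in s.
With the tool pointing down it reaches from about 200 to 875 mm from the base axis. Payload 3.4 kg.
Tool frame: the origin (TCP) lies on the centre line of the jaws, within the pads' length; the fingertips stand 19 mm ahead of it and the grasp point (between the pads) is the TCP (robot.tcp_to_tips is the distance from the TCP to the fingertips, in mm); z points along the fingers, y is the line along which they close (so a half turn about z gives the same grasp; the last joint's range is limited). The gripper opens to 94 mm and grips with 3 to 60 N. Pads are 16 mm wide; open, the fingers measure 119 mm over their backs; the gripper's body (75 mm by 177 mm) begins 78 mm behind the grasp point.
Start: joints at [1.136, 0.276, 1.505, -0, 1.361, -0.121], TCP at [177.506, 546.951, 224.493] pointing down, gripper open.
Joint ranges: [-2.89, 2.89], [-0.75, 2.08], [0.22, 2.7], [-1.18, 4.32], [0.11, 2.71], [-2.7, 2.7]. Speed limits (rad/s): [2.57, 2.57, 3.14, 3.14, 3.14, 3.14].

## Interface

Orientations are given as a 3x3 rotation matrix whose columns are the frame's x, y, z axes.
In Python, from plant import state, optics, robot gives the robot as it stands.
- The arm moves only by the tool servo_tool, never from a script. Its argument "increments" is a list of rows, each a list of 4 numbers: the shift along the world's x, y, z in m, then the turn about the world's z in degrees. A call has 1 to 5 rows; each row is the pose to reach, as a shift and turn from the pose commanded when the call began; what a row does not reach only later rows make up. A row lasts 1/12 s, in which the tool goes at most 41.7 mm and 7.16 degrees, less where a joint would pass 70% of its speed; a pose out of reach is approached as far as the arm can. A call with a gripper value outside its range is refused whole. "jaw" is the opening, from 0 (shut) to 1 (fully open), set as the call begins (left out, the last holds). The fingers move at their own pace and stop on an object; "newtons" is the grip in N (left out, the last holds). Time passes only in rows, so rows that repeat a pose let the fingers close. It gives the time, the measured TCP pose, the force, the opening and the grip force at its end, in the units of the state.
- state(): the state, without advancing time (a new reading comes with each control period).
- optics.grab_frame(name): name is "scene" or "side" or "wrist"; returns (picture, depth): 420x560x3 uint8, blue, green, red; 420x560 float32, mm along the optical axis (not along the pixel's ray), 0 where there is no reading.
- optics.calibration(name): a dict with "fx", "fy", "cx", "cy" (pixels), "rvec" (rotation vector, rad) and "tvec" (3), from world to camera coordinates, as OpenCV has them; the wrist camera has in their place "T_tool_cam" (4x4, takes a point from camera to tool coordinates, whose origin is the TCP and whose axes are the flange's). Camera axes: x right, y down, z forward; pixel columns grow to the right and rows downward; lengths in mm; the calibration is good to about 2 mm. A picture is of the moment at which its call begins: read the wrist's pose just before it. calibration takes no time and is no camera call.
- robot.close_job(): hands the job in; it is judged then, once.
The state is a dict: "time": time; "joint_positions": joint angles; "qd": joint speeds; "joint_efforts": joint torques, N m; "tool_pos": TCP position; "orientation": TCP orientation; "force": force on the tool from outside, world axes, zero at the start; "moment": the same for the moment, N m; "opening": finger opening in mm; "grasp_force": force on a finger pad.
Only numpy, scipy, OpenCV 4.12 (cv2) and the standard library are available. Lean on these libraries where they do the work, as an engineer would, in place of code of your own. Each camera call takes 0.05 s, during which the arm holds its last target. There are 200 camera calls.

## Task

Load the well plate on the microscope stage by pushing only: push it along the deck until its far long side lies flush against the rear stop bar and its left short side flush against the left stop bar. Then, with the plate seated, swing the retaining lever round with a fingertip until its roller bears on the plate's cut corner. Do not lift the plate, leave everything else where it stands, and back away at the end.

Things in the scene. Friction and masses are not known exactly. Their poses are not given: they have to be found in the camera images.
- stage: Light base of a stereo microscope, fixed to the bench: white housing, flat dark steel deck whose top is 60 mm above the bench. Origin on the bench under the deck; x to the rear (away from the robot, turned by the stage's yaw), y left, z up. Deck x -134..134, y -175..160 mm. On it: stop bars at the rear and left, the plate, the retaining lever, and an objective and a dish near the front edge.
- stop_corner (a point): Point on the deck top where the inner faces of the two aluminium stop bars would meet, (95, 115, 60) mm in the stage frame. Bars 8 mm high, 10 mm thick. Rear bar: inner face at x = 95, from y -13 to 105. Left bar: inner face at y = 115, from x 17 to 87. The plate's far left corner belongs at this point.
- plate: White 24-well plate, loose on the deck, 100 to 170 g, 85.5 (x) x 127.8 (y) x 20 (z) mm plus 1 mm well rims, axes within 0.2 rad of the stage's at the start. Origin at the centre of its underside. Its near right corner (-x, -y) is cut off at 45 degrees, 8 mm along each side. Seated, its origin is at (52.2, 51.1, 60) mm in the stage frame, at the stage's yaw.
- plate_corner (a point): The plate's far left lower corner, (+42.75, +63.9, 0) mm in the plate frame.
- cut_corner (a point): Middle of the plate's cut corner face, (-38.75, -59.9, 8) mm in the plate frame.
- lever (a joint): Angle of the retaining lever about its vertical pivot, rad. 0 = fully open (starts 0 to 0.6); grows as the lever swings clockwise seen from above, towards the plate. The lever points from its pivot at 220 degrees minus this angle, counter-clockwise from the stage's x. Roller meets the seated plate at about 1.54; end stop 1.65. Friction pivot: moves at about 1 N, 90 mm out, and stays where left.
- lever_pivot (a point): The retaining lever's pivot axis at the deck top, (100, -115, 60) mm in the stage frame, right rear of the deck. Pivot boss 22 mm in diameter, up to 18 mm high. The lever is a straight flat aluminium bar from here to the roller, 10 mm wide, its underside 3 mm and its top 11 mm above the deck.
- lever_nose (a point): Axis of the white upright roller at the lever's end, 136 mm from the pivot, 8 mm above the deck. Roller radius 7 mm, 1 to 15 mm above the deck, with a steel cap up to 22 mm. This point is 7 mm (horizontally) from point cut_corner when the roller bears on the middle of the cut corner.
- objective: Bystander: spare silver objective standing on the front part of the deck, diameter 29, height 45 mm. Origin: centre of its underside.
- dish: Bystander: small clear culture dish standing on the front part of the deck, diameter 38, height 11 mm. Origin: centre of its underside.
- slide_box: Bystander: grey slide box lying on the bench right of the stage, 98 x 83 x 34 mm. Origin: centre of its underside.
- mug: Bystander: yellow mug on the bench left of the stage, diameter 82, height 95 mm. Origin: centre of its underside.
- oil: Bystander: amber immersion-oil bottle on the bench left of the stage, diameter 28, height 62 mm. Origin: centre of its underside.
- eyepiece: Bystander: black eyepiece standing on the bench to the near right, diameter 33, height 50 mm. Origin: centre of its underside.
- driver: Bystander: screwdriver lying on the bench right of the stage, 150 mm long. Origin: under its middle.
Mind the look-alikes: they are no part of the job. There is more than one size of the plate; the one meant has the size given above.

How it is judged:
By the outcome, as a careful person would: the job done as asked, in the order asked, and still so for the second after the job is handed in, with the robot touching nothing.
It also fails if it takes over 72 s, if anything falls off the work surface, if the arm or the gripper's body presses on something with over 40 N, if the wrist force passes 120 N, or if a joint passes its speed limit or range.

## Working session

There is one attempt and no reset: what is moved stays moved. The work goes in short steps, Python scripts to look and compute and a tool call to move; the robot and the scene stay as the last step left them, time stands still between calls to the robot, and variables do not carry over. Pictures are saved under pics/ and viewed, at most 10 in all, crops included, and the job is handed in when it is done.

Besides the shell and the picture viewer there is one more tool, called after "Request:" as name([rows], argument=value, ...), one row to a line, values as JSON. servo_tool: Moves the arm, as the interface text tells. Its arguments: {"type":"object","properties":{"increments":{"type":"array"},"jaw":{"type":"number"},"newtons":{"type":"number"}},"required":["increments"]}

```bash
mkdir -p pics
cat > h.py <<'E'
import numpy as np, cv2
from plant import state, optics, robot
def cam(name):
    c=optics.calibration(name); K=np.array([[c['fx'],0,c['cx']],[0,c['fy'],c['cy']],[0,0,1.]])
    if 'rvec' in c:
        R=cv2.Rodrigues(np.array(c['rvec'],float))[0]; t=np.array(c['tvec'],float).ravel()
        return K,R,t
    s=state(); T=np.array(c['T_tool_cam']); Rw=np.array(s['orientation']); p=np.array(s['tool_pos'])
    Rc=Rw@T[:3,:3]; pc=Rw@T[:3,3]+p
    return K,Rc.T,-Rc.T@pc
def ray(C,u,v,z):
    K,R,t=C; d=R.T@np.linalg.inv(K)@np.array([u,v,1.]); o=-R.T@t
    return o+d*(z-o[2])/d[2]
def proj(C,P):
    K,R,t=C; q=K@(R@np.asarray(P,float)+t); return q[:2]/q[2]
def cloud(C,D):
    K,R,t=C; v,u=np.mgrid[:D.shape[0],:D.shape[1]]
    X=np.stack([(u-K[0,2])/K[0,0]*D,(v-K[1,2])/K[1,1]*D,D],-1)
    return (X-t)@R
E
python3 - <<'E'
from h import *
for n in ('scene','side','wrist'):
    C=cam(n); im,D=optics.grab_frame(n); np.savez('pics/%s0.npz'%n,im=im,D=D,K=C[0],R=C[1],t=C[2])
    cv2.imwrite('pics/%s0.png'%n,im); print(n,-C[1].T@C[2],C[1][2])
s=state();print(s['time'],s['orientation'],s['force'])
E
```

```text
scene [1370.78811493  154.17649846 1248.05401174] [-0.59278538 -0.10192766 -0.79888437]
side [ 251.41794466 -734.85298488  711.43010536] [ 0.25514215  0.7258009  -0.63883921]
wrist [101.22812289 572.18689248 383.29099927] [ 0.25938761 -0.08524104 -0.96200418]
0.15 [[-9.51151959e-01  3.08722663e-01 -5.16957222e-04]
 [ 3.08723070e-01  9.51151236e-01 -1.17962823e-03]
 [ 1.27526531e-04 -1.28160233e-03 -9.99999171e-01]] [ 0.49953329 -0.44280734  0.38484629]
```

View pics/scene0.png

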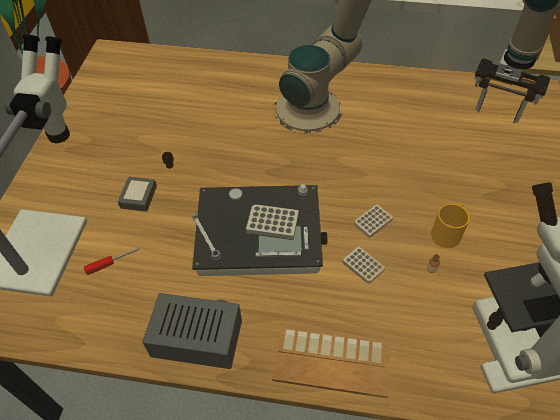

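View pics/side0.png

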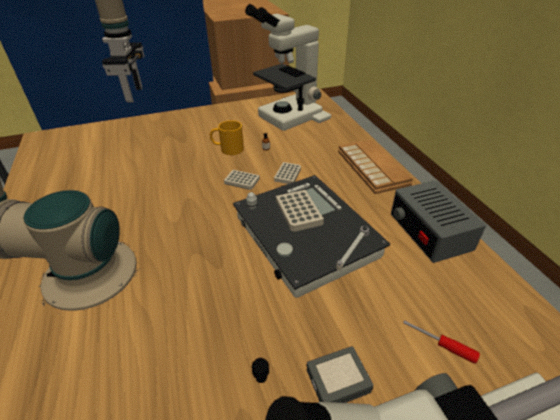

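The scene view shows the stage at about (258,228), with the plate at (272,220), stop bars at (306,238) and (278,254), the lever from its pivot at (215,254) to about (197,219), the dish at (235,194) and the objective at (303,189). I'll enlarge that area.

Run:
```python
from h import *
im=cv2.imread('pics/scene0.png')
cv2.imwrite('pics/c1.png',cv2.resize(im[175:285,183:333],None,fx=5.3,fy=5.3,interpolation=cv2.INTER_CUBIC))
d=np.load('pics/scene0.npz');C=(d['K'],d['R'],d['t']);P=cloud(C,d['D'])
for n,(u,v) in dict(a=(220,210),b=(205,262),c=(315,262),d=(310,205),pl=(272,220),pl2=(255,212),clear=(280,244)).items(): print(n,P[v,u].round(1))
```

```text
a [ 502.8 -178.9   53.6]
b [ 678.2 -176.7   61.4]
c [633.6 102.4  57.4]
d [459.1  66.6  67.1]
pl [534.9 -26.1  81. ]
pl2 [515.  -76.2  80.5]
clear [594.1   4.8  60.4]
```

View pics/c1.png

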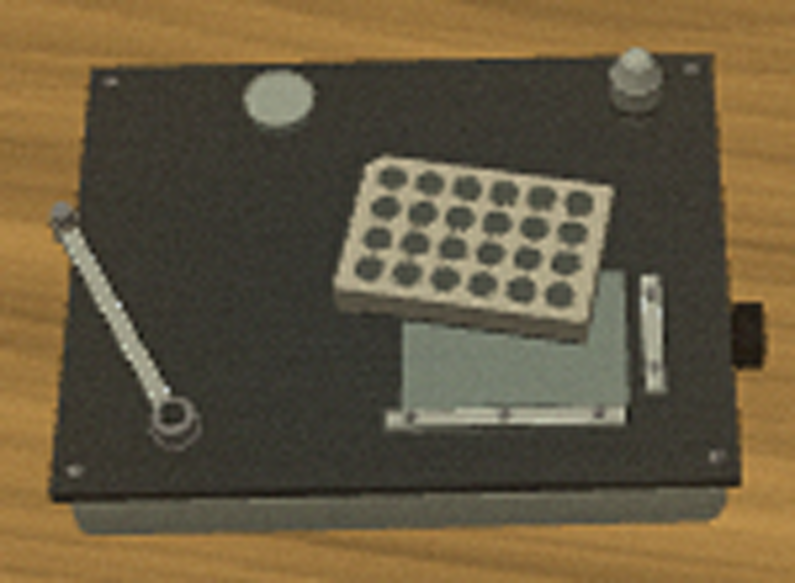

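Crop: deck corners are at (93,70), (712,55), (741,485) and (52,497). Plate top corners are at (612,187), (586,325) and (337,293), with the cut one near (372,158). The lever pivot is at (175,415) and the roller cap at (63,211).

```bash
cat > m1.py <<'E'
from h import *
d=np.load('pics/scene0.npz');C=(d['K'],d['R'],d['t'])
w=lambda u,v,z:ray(C,(u+.5)/5.3-.5+183,(v+.5)/5.3-.5+175,z)[:2]
def fit(A,B):
    A=np.array(A,float);B=np.array(B);a=A-A.mean(0);b=B-B.mean(0)
    th=np.arctan2((a[:,0]*b[:,1]-a[:,1]*b[:,0]).sum(),(a*b).sum())
    R=np.array([[np.cos(th),-np.sin(th)],[np.sin(th),np.cos(th)]]);t=B.mean(0)-R@A.mean(0)
    return th,t,B-(A@R.T+t),R
S=[(-134,-175),(-134,160),(134,160),(134,-175)]
px=[(93,70),(712,55),(741,485),(52,494)]
A=list(S)+[(100,-115)];B=[w(*p,60) for p in px]+[w(175,413,78)]
th,t,r,R=fit(A,B);print('stage',th,t,'\n',r.round(1))
th2,t2,r2,_=fit([(-42.75,63.9),(42.75,63.9),(42.75,-63.9)],[w(612,187,80),w(586,325,80),w(337,293,80)])
print('plate',th2,t2,r2.round(1)); inS=lambda p:R.T@(np.array(p)-t)
print('plate in stage',th2-th,inS(t2))
n=inS(w(63,208,82));print('nose',n,'lever',np.radians(220)-(np.arctan2(n[1]+115,n[0]-100)%(2*np.pi)),np.hypot(n[1]+115,n[0]-100))
print('stop corner barinner', [inS(w(*p,68)) for p in [(628,404),(386,410),(641,276),(645,392)]])
print('dish',inS(w(279,97,71)),'obj',inS(w(635,55,105)))
E
python3 m1.py
```

```text
stage 0.17285628936501174 [538.66842314 -56.68080623] 
 [[ 1.4  0.9]
 [-0.1 -1.6]
 [ 1.4 -1.3]
 [-1.8  1.3]
 [-1.   0.7]]
plate 0.0011270730465344546 [533.52685302 -25.72844367] [[-0.4 -0.4]
 [ 0.6 -1. ]
 [-0.2  1.4]]
plate in stage -0.1717292163184773 [ 0.25875846 31.37542886]
nose [ -23.36704531 -178.10103294] lever 0.2253342529096498 138.56828001938112
stop corner barinner [array([ 92.70759934, 105.42518409]), array([ 93.39767952, -12.70585249]), array([ 16.21664144, 114.59354015]), array([ 85.9265927 , 113.98137266])]
dish [-102.23608693  -72.28273476] obj [-97.89394499 115.09788417]
```

Request:
servo_tool([
  [0.07,-0.145,0,7],
  [0.07,-0.145,0,7],
  [0.07,-0.145,0,7],
  [0.07,-0.145,0,7],
  [0.07,-0.145,0,7],
], jaw=0.745, newtons=20)

```text
time: 0.57
tool_pos: [248.8, 396.4, 224.2]
orientation: [[-0.981, 0.195, 0.001], [0.195, 0.981, -0.005], [-0.002, -0.004, -1.0]]
force: [-0.2, 0.7, -0.9]
opening: 70.4
grasp_force: 0.0
```

Request:
servo_tool([
  [0.07,-0.145,0,7],
  [0.07,-0.145,0,7],
  [0.07,-0.145,0,7],
  [0.07,-0.145,0,7],
  [0.07,-0.145,0,7],
])

```text
time: 0.98
tool_pos: [320.1, 251.7, 224.5]
orientation: [[-0.997, 0.077, 0.002], [0.077, 0.997, -0.004], [-0.002, -0.004, -1.0]]
force: [-0.1, 0.5, 1.0]
opening: 70.0
grasp_force: 0.0
```

Request:
servo_tool([
  [0.07,-0.145,0,7],
  [0.07,-0.145,0,7],
  [0.07,-0.145,0,7],
  [0.07,-0.145,0,7],
  [0.07,-0.145,0,7],
])

```text
time: 1.4
tool_pos: [390.9, 106.9, 224.6]
orientation: [[-0.999, -0.046, 0.003], [-0.046, 0.999, -0.003], [-0.002, -0.003, -1.0]]
force: [0.2, 0.4, 0.4]
opening: 69.9
grasp_force: 0.0
```

Request:
servo_tool([
  [0.06,-0.147,0,6.9],
  [0.06,-0.147,0,6.9],
  [0.06,-0.147,0,6.9],
  [0.06,-0.147,0,6.9],
  [0.06,-0.147,0,6.9],
])

```text
time: 1.82
tool_pos: [451.2, -40.3, 224.4]
orientation: [[-0.986, -0.167, 0.003], [-0.167, 0.986, -0.004], [-0.002, -0.004, -1.0]]
force: [-0.6, -0.4, 0.4]
opening: 70.1
grasp_force: 0.0
```

Run:
```python
from h import *
n='wrist';C=cam(n); im,D=optics.grab_frame(n); np.savez('pics/w1.npz',im=im,D=D,K=C[0],R=C[1],t=C[2])
cv2.imwrite('pics/w1.png',im); s=state();print(s)
```

```text
{'time': 1.8667, 'joint_positions': array([-2.36976609e-01,  8.71269174e-02,  1.74886427e+00, -2.18886495e-06,
        1.30542710e+00, -1.97581185e+00]), 'qd': array([ 0.0614589 , -0.02942841,  0.04312965,  0.03679486,  0.03220172,
        0.01697287]), 'joint_efforts': array([ -1.68005381, -27.72219479, -23.91880989,  -0.3920814 ,
        -0.21297677,  -0.16189411]), 'tool_pos': array([449.25179176, -37.10633638, 224.11877226]), 'orientation': array([[-9.85914542e-01, -1.67249773e-01,  1.68995930e-04],
       [-1.67249782e-01,  9.85914554e-01, -4.29879617e-05],
       [-1.59425820e-04, -7.06469891e-05, -9.99999985e-01]]), 'force': array([ 0.23219522,  0.64842198, -0.84284   ]), 'moment': array([ 0.0846441 , -0.0064919 , -0.00128448]), 'grasp_force': 0.0, 'opening': 70.37433060414257}
```

View pics/w1.png

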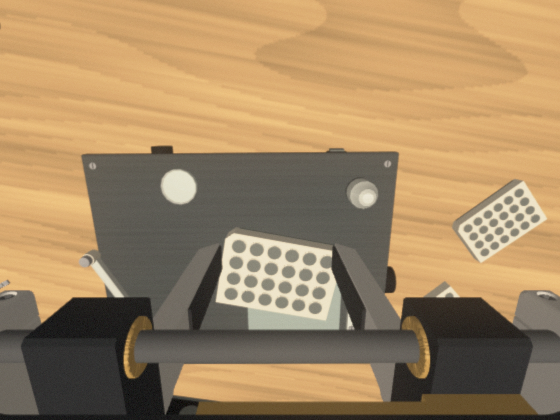

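The wrist view shows the fingers at about (215,255) and (345,255). They straddle the plate and are clear of the dish (179,187) and the objective (363,194). I'll descend in front of the plate's near side and push along the stage's x.

Request:
servo_tool([
  [0.012,0.001,-0.04,0.3],
  [0.012,0.001,-0.08,0.3],
  [0.012,0.001,-0.12,0.3],
  [0.012,0.001,-0.13,0.3],
  [0.012,0.001,-0.14,0.3],
])

```text
time: 2.28
tool_pos: [457.3, -31.3, 82.1]
orientation: [[-0.984, -0.179, -0.005], [-0.179, 0.984, 0.002], [0.005, 0.003, -1.0]]
force: [0.1, -0.7, 0.6]
opening: 70.0
grasp_force: 0.0
```

Request:
servo_tool([
  [0.004,0.0007,0,0],
  [0.008,0.0014,0,0],
  [0.012,0.002,0,0],
  [0.016,0.0028,0,0],
  [0.02,0.0035,0,0],
])

```text
time: 2.7
tool_pos: [480.6, -30.2, 85.4]
orientation: [[-0.984, -0.178, 0.002], [-0.178, 0.984, -0.0], [-0.002, -0.001, -1.0]]
force: [0.4, -0.5, -0.6]
opening: 69.9
grasp_force: 0.3
```

Request:
servo_tool([
  [0.004,0.0007,0,0],
  [0.008,0.0014,0,0],
  [0.012,0.002,0,0],
  [0.016,0.0028,0,0],
  [0.02,0.0035,0,0],
])

```text
time: 3.12
tool_pos: [499.7, -27.0, 84.5]
orientation: [[-0.984, -0.177, -0.0], [-0.177, 0.984, 0.0], [0.0, 0.0, -1.0]]
force: [-1.2, 0.2, 1.3]
opening: 70.0
grasp_force: 0.5
```

```bash
cat >> h.py <<'E'
TH=0.1729;RS=np.array([[np.cos(TH),-np.sin(TH)],[np.sin(TH),np.cos(TH)]]);TS=np.array([538.67,-56.68])
def st():
    s=state();p=np.array(s['tool_pos']);print('t',s['time'],'world',p.round(1),'stage',(RS.T@(p[:2]-TS)).round(1),'yaw-st',np.arctan2(-s['orientation'][0][1],s['orientation'][1][1])-TH,'F stage',(RS.T@s['force'][:2]).round(1),s['force'][2].round(1),'open',s['opening'])
def look(n,f):
    C=cam(n); im,D=optics.grab_frame(n); np.savez('pics/%s.npz'%f,im=im,D=D,K=C[0],R=C[1],t=C[2]); cv2.imwrite('pics/%s.png'%f,im)
E
python3 - <<'E'
from h import *
look('wrist','w2');st()
E
```

```text
t 3.1667 world [500.8 -27.   84.5] stage [-32.2  35.8] yaw-st 0.005295113253697276 F stage [ 0.5 -0.4] 0.5 open 69.73505591287818
```

View pics/w2.png

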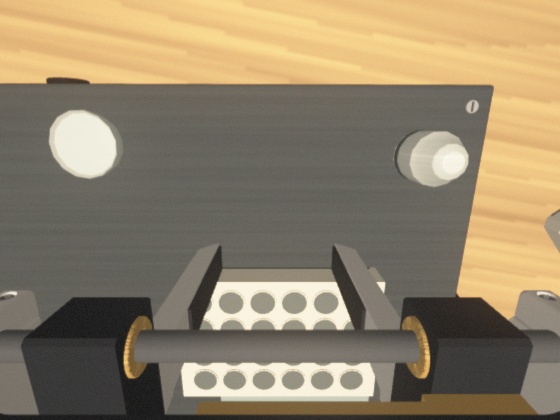

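The plate is now square to the fingers: its near edge is level at row 268, and the deck edge is nearly level at rows 84 to 87. I'll keep pushing toward the rear bar and slow down near it.

Request:
servo_tool([
  [0.005,0.0009,0,-0.3],
  [0.01,0.0017,0,-0.3],
  [0.015,0.0026,0,-0.3],
  [0.02,0.0034,0,-0.3],
  [0.025,0.0043,0,-0.3],
])

```text
time: 3.58
tool_pos: [525.1, -22.7, 84.4]
orientation: [[-0.985, -0.172, 0.0], [-0.172, 0.985, 0.0], [-0.0, 0.0, -1.0]]
force: [-0.4, -0.4, 0.8]
opening: 70.0
grasp_force: 0.3
```

Request:
servo_tool([
  [0.001,0.0002,0,0],
  [0.002,0.0003,0,0],
  [0.003,0.0005,0,0],
  [0.004,0.0007,0,0],
  [0.004,0.0007,0,0],
])

```text
time: 4.0
tool_pos: [528.6, -22.0, 84.5]
orientation: [[-0.985, -0.172, 0.0], [-0.172, 0.985, 0.0], [-0.0, 0.0, -1.0]]
force: [-0.1, -0.8, -0.2]
opening: 69.7
grasp_force: 0.1
```

```bash
python3 -c "
from h import *
look('side','s3');look('scene','sc3');st()
a=cv2.imread('pics/s3.png')[165:275,225:395];b=cv2.imread('pics/sc3.png')[175:285,183:333]
f=lambda i,w:cv2.resize(i,None,fx=w,fy=w,interpolation=cv2.INTER_CUBIC)
cv2.imwrite('pics/sc3c.png',f(b,5.3))"
```

```text
t 4.1 world [528.6 -22.   84.5] stage [-4.  35.9] yaw-st 0.00017485899151575834 F stage [-1.5  0.3] 0.2 open 70.22708324456316
```

View pics/sc3c.png

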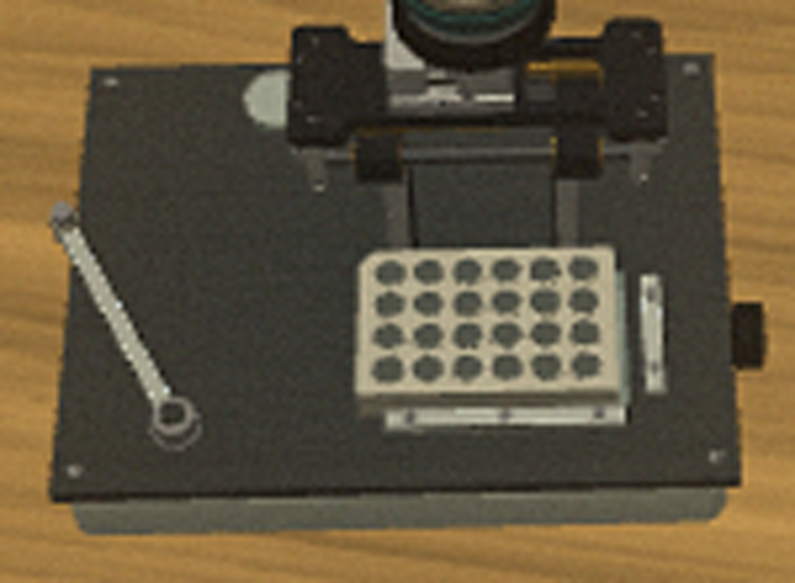

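The plate's far side is just short of the rear bar (bar inner edge at about y=406 in the crop). Its left side, at about x=616, still has a gap to the left bar at x=640. I'll creep on until I feel contact.

Request:
servo_tool([
  [0.001,0.0002,0,0],
  [0.002,0.0003,0,0],
  [0.003,0.0005,0,0],
  [0.003,0.0005,0,0],
  [0.003,0.0005,0,0],
])

```text
time: 4.52
tool_pos: [529.7, -21.8, 84.4]
orientation: [[-0.985, -0.173, -0.004], [-0.173, 0.985, -0.0], [0.004, 0.0, -1.0]]
force: [-4.3, -1.6, 3.4]
opening: 70.2
grasp_force: 2.5
```

Request:
servo_tool([
  [0.001,0.0002,0,0],
  [0.001,0.0002,0,0],
  [0.002,0.0003,0,0],
  [0.002,0.0003,0,0],
  [0.002,0.0003,0,0],
])

```text
time: 4.93
tool_pos: [529.8, -21.7, 84.2]
orientation: [[-0.985, -0.173, -0.008], [-0.173, 0.985, -0.001], [0.008, 0.0, -1.0]]
force: [-8.8, -2.4, 5.8]
opening: 69.9
grasp_force: 4.2
```

```bash
python3 -c "
from h import *
st()"
```

```text
t 4.9333 world [529.8 -21.7  84.2] stage [-2.7 35.9] yaw-st 0.001280187190898785 F stage [-9.1 -0.9] 5.8 open 69.93207075213114
```

Rear contact is confirmed: motion stopped and about 9 N built up. I'll back off and rise, then measure the plate's y position from the last picture.

Request:
servo_tool([
  [-0.01,-0.0017,0,0],
  [-0.018,-0.003,0,0],
  [-0.018,-0.003,0.03,0],
  [-0.018,-0.003,0.06,0],
  [-0.018,-0.003,0.06,0],
])

```text
time: 5.35
tool_pos: [519.4, -24.8, 149.6]
orientation: [[-0.985, -0.172, 0.012], [-0.172, 0.985, -0.001], [-0.011, -0.003, -1.0]]
force: [0.7, 0.4, 0.6]
opening: 70.0
grasp_force: 0.0
```

Run:
```python
from h import *
exec(open('m1.py').read().split('S=[')[0].split('import *')[1])
inS=lambda p:RS.T@(np.array(p)-TS)
for p in [(358,397),(620,392),(612,247),(375,248),(357,262)]: print(p,inS(w(*p,80)))
st()
```

```text
(358, 397) [ 93.34950538 -25.62353195]
(620, 392) [ 93.47337131 101.36636768]
(612, 247) [  6.51646286 100.17081571]
(375, 248) [  4.21596269 -19.06005914]
(357, 262) [ 12.68116102 -27.92865317]
t 5.35 world [519.4 -24.8 149.6] stage [-13.5  34.7] yaw-st -9.238932404651012e-05 F stage [0.7 0.3] 0.6 open 70.0148268782549
```

Request:
servo_tool([
  [0.028,-0.026,0,0],
  [0.055,-0.05,0,0],
  [0.081,-0.075,0,0],
  [0.081,-0.075,0,0],
  [0.081,-0.075,0,0],
], jaw=0)

```text
time: 5.77
tool_pos: [597.6, -100.4, 143.6]
orientation: [[-0.985, -0.17, 0.001], [-0.17, 0.985, 0.0], [-0.001, 0.0, -1.0]]
force: [-0.1, 0.7, 0.6]
opening: 40.2
grasp_force: 0.0
```

Request:
servo_tool([
  [0,0,0,0],
  [0,0,-0.03,0],
  [0,0,-0.06,0],
  [0,0,-0.06,0],
  [0,0,-0.06,0],
])

```text
time: 6.18
tool_pos: [594.6, -98.0, 83.8]
orientation: [[-0.985, -0.173, -0.003], [-0.173, 0.985, 0.001], [0.003, 0.002, -1.0]]
force: [1.1, -0.1, 0.2]
opening: 6.6
grasp_force: 0.0
```

```bash
python3 -c "
from h import *
st(); look('wrist','w4')"
```

```text
t 6.1833 world [594.6 -98.   83.8] stage [ 48.  -50.3] yaw-st 0.001055029380898187 F stage [ 1.1 -0.3] 0.2 open 6.578997842140234
```

View pics/w4.png

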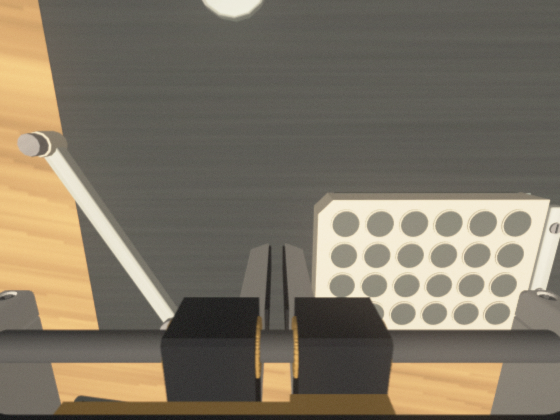

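The closed fingers at about (277,250) sit just right of the plate's right side at x≈313, and the lever is well clear. I'll push along the stage's +y.

Request:
servo_tool([
  [-0.0007,0.004,0,0],
  [-0.0014,0.008,0,0],
  [-0.002,0.012,0,0],
  [-0.0026,0.015,0,0],
  [-0.003,0.017,0,0],
])

```text
time: 6.65
tool_pos: [593.9, -81.9, 85.3]
orientation: [[-0.985, -0.173, 0.001], [-0.173, 0.985, -0.001], [-0.001, -0.001, -1.0]]
force: [-0.6, -0.4, 0.7]
opening: 0.6
grasp_force: 0.5
```

Request:
servo_tool([
  [-0.0002,0.001,0,0],
  [-0.0003,0.002,0,0],
  [-0.0005,0.003,0,0],
  [-0.0007,0.004,0,0],
  [-0.0007,0.004,0,0],
])

```text
time: 7.07
tool_pos: [592.8, -78.1, 84.4]
orientation: [[-0.985, -0.172, -0.0], [-0.172, 0.985, 0.0], [0.0, 0.0, -1.0]]
force: [-0.7, -1.0, 0.5]
opening: 0.4
grasp_force: 0.2
```

Request:
servo_tool([
  [-0.0002,0.001,0,0],
  [-0.0003,0.002,0,0],
  [-0.0005,0.003,0,0],
  [-0.0005,0.003,0,0],
  [-0.0005,0.003,0,0],
])

```text
time: 7.48
tool_pos: [592.2, -75.0, 84.4]
orientation: [[-0.985, -0.172, -0.0], [-0.172, 0.985, 0.001], [0.0, 0.001, -1.0]]
force: [0.3, -0.7, -0.0]
opening: 0.1
grasp_force: 0.1
```

```bash
python3 -c "
from h import *
st()"
```

```text
t 7.4833 world [592.2 -75.   84.4] stage [ 49.5 -27.2] yaw-st 0.00023700907228790813 F stage [ 0.2 -0.7] -0.0 open 0.0825098386621447
```

Request:
servo_tool([
  [-0.0002,0.001,0,0],
  [-0.0003,0.002,0,0],
  [-0.0005,0.003,0,0],
  [-0.0005,0.003,0,0],
  [-0.0005,0.003,0,0],
])

```text
time: 7.9
tool_pos: [592.3, -73.7, 84.7]
orientation: [[-0.985, -0.173, 0.001], [-0.173, 0.985, -0.003], [-0.001, -0.003, -1.0]]
force: [0.6, -4.2, -0.0]
opening: 0.2
grasp_force: 2.6
```

```bash
python3 -c "
from h import *
st()"
```

```text
t 7.9 world [592.3 -73.7  84.7] stage [ 49.9 -26. ] yaw-st 0.0009233337322465673 F stage [-0.1 -4.3] -0.0 open 0.21475533900363528
```

Request:
servo_tool([
  [-0.0002,0.001,0,0],
  [-0.0003,0.002,0,0],
  [-0.0005,0.003,0,0],
  [-0.0005,0.003,0,0],
  [-0.0005,0.003,0,0],
])

```text
time: 8.32
tool_pos: [592.4, -73.5, 85.2]
orientation: [[-0.985, -0.174, 0.002], [-0.174, 0.985, -0.008], [-0.001, -0.008, -1.0]]
force: [0.7, -10.8, 0.4]
opening: 0.4
grasp_force: 5.6
```

Request:
servo_tool([
  [0.0015,-0.009,0,0],
  [0.0026,-0.015,0,0],
  [0.0026,-0.015,0,0],
  [0.0026,-0.015,0.03,0],
  [0.0026,-0.015,0.06,0],
])

```text
time: 8.73
tool_pos: [591.9, -83.1, 142.9]
orientation: [[-0.985, -0.172, -0.006], [-0.172, 0.985, 0.003], [0.005, 0.004, -1.0]]
force: [0.6, 0.7, -0.1]
opening: 0.9
grasp_force: 0.0
```

```bash
python3 -c "
from h import *
st();look('scene','sc5');st()
b=cv2.imread('pics/sc5.png')[175:285,183:333]
cv2.imwrite('pics/sc5c.png',cv2.resize(b,None,fx=5.3,fy=5.3,interpolation=cv2.INTER_CUBIC))"
```

```text
t 8.7333 world [591.9 -83.1 142.9] stage [ 47.9 -35.2] yaw-st -0.000338807243038336 F stage [0.8 0.6] -0.1 open 0.8511839228249908
t 8.7833 world [596.6 -84.2 150.6] stage [ 52.3 -37.1] yaw-st -8.596621793893755e-06 F stage [ 1.4 -0.9] 2.5 open 0.38006760801839484
```

View pics/sc5c.png

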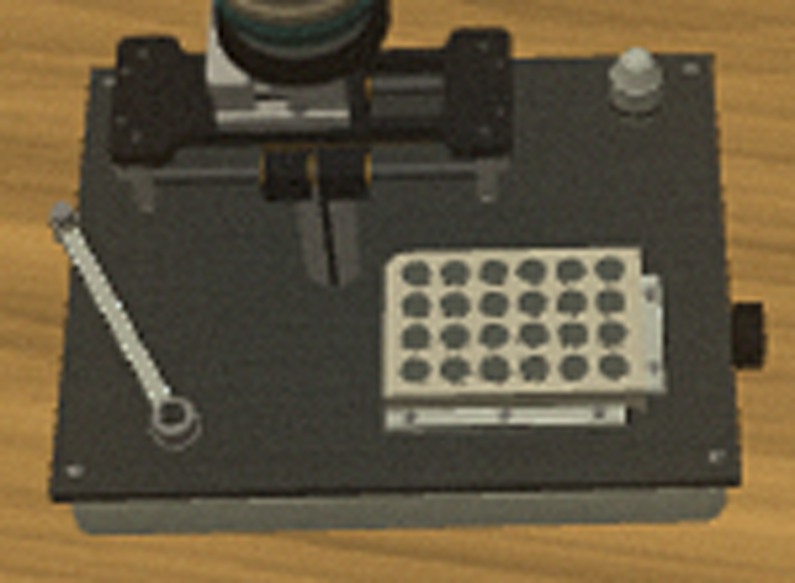

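The plate now sits in the corner: its left side meets the left bar at x≈642 and its far side meets the rear bar at y≈406. I'll press once more against the rear bar at mid-side to be sure it's flush.

Request:
servo_tool([
  [-0.03,0.025,0,0],
  [-0.06,0.05,0,0],
  [-0.088,0.073,0,0],
  [-0.088,0.073,0,0],
  [-0.088,0.073,0,0],
])

```text
time: 9.2
tool_pos: [504.3, -9.6, 144.6]
orientation: [[-0.985, -0.174, -0.0], [-0.174, 0.985, 0.001], [0.0, 0.001, -1.0]]
force: [-0.4, 0.8, 0.6]
opening: 0.2
grasp_force: 0.0
```

Request:
servo_tool([
  [0,0,-0.03,0],
  [0,0,-0.06,0],
  [0,0,-0.06,0],
  [0.005,0.0009,-0.06,0],
  [0.01,0.0017,-0.06,0],
])

```text
time: 9.62
tool_pos: [517.8, -10.0, 85.4]
orientation: [[-0.985, -0.172, 0.002], [-0.172, 0.985, 0.0], [-0.002, -0.0, -1.0]]
force: [0.3, 0.3, -0.9]
opening: 0.2
grasp_force: 0.0
```

Request:
servo_tool([
  [0.003,0.0005,0,0],
  [0.006,0.001,0,0],
  [0.008,0.0014,0,0],
  [0.01,0.0017,0,0],
  [0.011,0.0019,0,0],
])

```text
time: 10.03
tool_pos: [527.2, -7.7, 85.0]
orientation: [[-0.985, -0.173, 0.0], [-0.173, 0.985, -0.0], [-0.0, -0.0, -1.0]]
force: [-0.3, -0.0, 0.2]
opening: 0.5
grasp_force: 0.6
```

Request:
servo_tool([
  [0.001,0.0002,0,0],
  [0.002,0.0003,0,0],
  [0.002,0.0003,0,0],
  [0.003,0.0005,0,0],
  [0.003,0.0005,0,0],
])

```text
time: 10.45
tool_pos: [527.3, -7.4, 84.2]
orientation: [[-0.985, -0.173, -0.005], [-0.173, 0.985, -0.0], [0.005, 0.0, -1.0]]
force: [-7.3, -2.0, 5.4]
opening: 0.6
grasp_force: 3.3
```

```bash
python3 -c "
from h import *
st()"
```

```text
t 10.45 world [527.3  -7.4  84.2] stage [-2.8 50.5] yaw-st 0.0007480648964946213 F stage [-7.5 -0.7] 5.4 open 0.5639849189795924
```

The rear side is flush, stopping at the same place as before. Now I'll back off, rise, and plan the lever sweep.

Request:
servo_tool([
  [-0.01,-0.0017,0,0],
  [-0.02,-0.0034,0,0],
  [-0.02,-0.0034,0.03,0],
  [-0.02,-0.0034,0.06,0],
  [-0.02,-0.0034,0.06,0],
])

```text
time: 10.87
tool_pos: [513.4, -11.0, 149.6]
orientation: [[-0.985, -0.172, 0.012], [-0.172, 0.985, -0.001], [-0.011, -0.003, -1.0]]
force: [0.7, 0.1, 0.7]
opening: 0.6
grasp_force: 0.0
```

Run:
```python
from h import *
st()
piv=RS@np.array([98.5,-115])+TS
def pos(l,gap=0,r=95,a=10,b=12.5):
    f=np.radians(220)-l; u=np.array([np.cos(f),np.sin(f)]); n=np.array([-u[1],u[0]])
    h=a*abs(n[0])+b*abs(n[1])
    return RS@(np.array([98.5,-115])+r*u+(5+h+gap)*n)+TS
c=np.array([509.9,-11.6])
p=pos(.2,14);print('start',p.round(1),'delta',(p-c).round(1))
q=p
for l in np.arange(.3,1.61,.1):
    x=pos(l);print(round(l,2),x.round(1),(x-q).round(1));q=x
```

```text
t 10.8667 world [513.4 -11.  149.6] stage [-17.   49.3] yaw-st -4.8758902679801874e-05 F stage [ 0.7 -0. ] 0.7 open 0.641785416727918
start [ 602.7 -239.3] delta [  92.8 -227.7]
0.3 [ 586.6 -221.5] [-16.1  17.8]
0.4 [ 579.9 -213.9] [-6.7  7.7]
0.5 [ 573.9 -205.4] [-5.9  8.5]
0.6 [ 568.9 -196.2] [-5.   9.2]
0.7 [ 564.9 -186.5] [-4.   9.7]
0.8 [ 562.  -178.2] [-2.8  8.3]
0.9 [ 560.  -169.5] [-2.1  8.7]
1.0 [ 558.7 -160.5] [-1.3  9. ]
1.1 [ 558.3 -151.3] [-0.4  9.2]
1.2 [ 558.9 -142. ] [0.5 9.4]
1.3 [ 560.4 -132.6] [1.5 9.4]
1.4 [ 562.9 -123.2] [2.5 9.4]
1.5 [ 566.4 -114. ] [3.5 9.2]
1.6 [ 570.9 -105.1] [4.5 8.9]
```

Request:
servo_tool([
  [0.015,-0.037,0,0],
  [0.03,-0.074,0,0],
  [0.045,-0.111,0,0],
  [0.06,-0.148,0,0],
  [0.06,-0.148,0,0],
])

```text
time: 11.28
tool_pos: [573.4, -165.6, 144.2]
orientation: [[-0.986, -0.168, 0.005], [-0.168, 0.986, -0.005], [-0.005, -0.006, -1.0]]
force: [0.9, 0.8, 0.5]
opening: 0.5
grasp_force: 0.0
```

Request:
servo_tool([
  [0.015,-0.037,0,0],
  [0.033,-0.08,0,0],
  [0.033,-0.08,0,0],
  [0.033,-0.08,-0.03,0],
  [0.033,-0.08,-0.06,0],
])

```text
time: 11.7
tool_pos: [604.5, -239.9, 85.2]
orientation: [[-0.985, -0.17, 0.006], [-0.17, 0.985, -0.002], [-0.005, -0.003, -1.0]]
force: [0.2, 0.1, -0.9]
opening: 0.6
grasp_force: 0.0
```

Request:
servo_tool([
  [0,0,0,0],
  [0,0,0,0],
])

```text
time: 11.87
tool_pos: [601.4, -237.4, 82.9]
orientation: [[-0.985, -0.172, -0.003], [-0.172, 0.985, 0.002], [0.003, 0.003, -1.0]]
force: [0.1, -0.4, 1.4]
opening: 0.3
grasp_force: 0.0
```

```bash
python3 -c "
from h import *
st(); look('wrist','w6')"
```

```text
t 11.8667 world [ 601.4 -237.4   82.9] stage [  30.7 -188.8] yaw-st 9.066836869109363e-05 F stage [ 0.1 -0.4] 1.4 open 0.34038725376524553
```

View pics/w6.png

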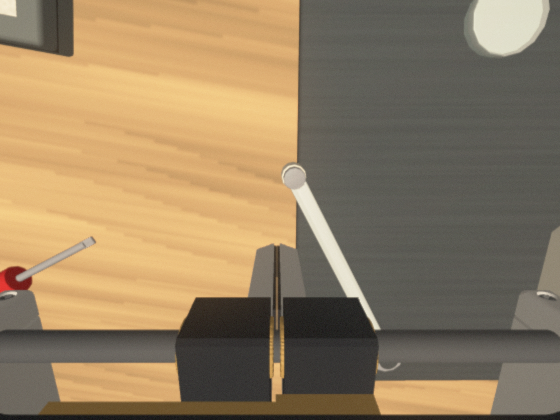

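The fingers, at about (277,245), are on the right-hand side of the lever, whose roller is at (294,176). I'll sweep the lever.

Request:
servo_tool([
  [-0.006,0.007,0,0],
  [-0.011,0.0125,0,0],
  [-0.016,0.018,0,0],
  [-0.0225,0.0255,0,0],
  [-0.029,0.034,0,0],
])

```text
time: 12.33
tool_pos: [574.2, -204.1, 85.8]
orientation: [[-0.985, -0.172, 0.003], [-0.172, 0.985, -0.001], [-0.003, -0.002, -1.0]]
force: [2.2, -0.5, 0.5]
opening: 0.4
grasp_force: 0.7
```

Request:
servo_tool([
  [-0.0025,0.0045,0,0],
  [-0.005,0.009,0,0],
  [-0.007,0.014,0,0],
  [-0.009,0.019,0,0],
  [-0.0105,0.023,0,0],
])

```text
time: 12.75
tool_pos: [563.4, -181.2, 84.6]
orientation: [[-0.985, -0.172, 0.0], [-0.172, 0.985, -0.0], [-0.0, -0.0, -1.0]]
force: [1.2, -0.4, 1.4]
opening: 0.8
grasp_force: 0.9
```

Request:
servo_tool([
  [-0.0014,0.0042,0,0],
  [-0.0024,0.0085,0,0],
  [-0.0034,0.013,0,0],
  [-0.004,0.0175,0,0],
  [-0.0047,0.022,0,0],
])

```text
time: 13.17
tool_pos: [558.4, -159.2, 84.2]
orientation: [[-0.985, -0.172, -0.001], [-0.172, 0.985, 0.0], [0.001, 0.0, -1.0]]
force: [1.0, 0.0, 0.2]
opening: 0.6
grasp_force: 0.6
```

```bash
python3 -c "
from h import *
st(); look('wrist','w7')"
```

```text
t 13.1667 world [ 558.4 -159.2   84.2] stage [   1.8 -104.4] yaw-st 0.00021736785622630816 F stage [ 1.  -0.1] 0.2 open 0.5520402428963013
```

View pics/w7.png

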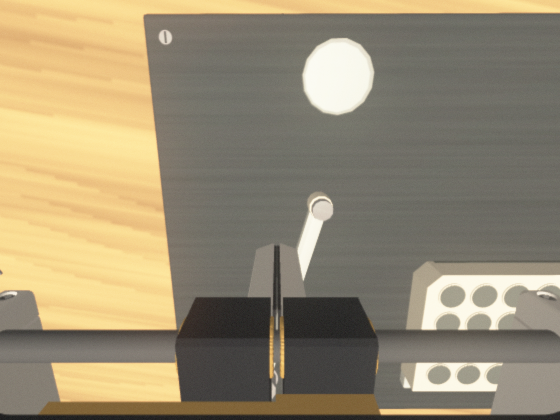

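The lever is following: the roller at (320,208) is heading for the cut corner at about (425,272). I'll continue and then slow down.

Request:
servo_tool([
  [-0.0003,0.0046,0,0],
  [-0.0004,0.0092,0,0],
  [-0.0002,0.0139,0,0],
  [0.0001,0.0186,0,0],
  [0.0009,0.0233,0,0],
])

```text
time: 13.63
tool_pos: [559.5, -135.8, 84.5]
orientation: [[-0.985, -0.172, -0.0], [-0.172, 0.985, 0.0], [0.0, 0.0, -1.0]]
force: [0.8, -1.4, 0.2]
opening: 0.8
grasp_force: 0.6
```

Request:
servo_tool([
  [0.0008,0.0047,0,0],
  [0.002,0.0094,0,0],
  [0.0033,0.0141,0,0],
  [0.0041,0.0164,0,0],
  [0.005,0.0187,0,0],
])

```text
time: 14.05
tool_pos: [564.6, -117.1, 84.5]
orientation: [[-0.985, -0.173, -0.0], [-0.173, 0.985, 0.0], [0.0, 0.0, -1.0]]
force: [0.1, -0.2, 0.4]
opening: 0.3
grasp_force: 0.5
```

Request:
servo_tool([
  [0.0004,0.0009,0,0],
  [0.0007,0.0018,0,0],
  [0.0011,0.0028,0,0],
  [0.0015,0.0037,0,0],
  [0.0015,0.0037,0,0],
])

```text
time: 14.47
tool_pos: [566.1, -113.8, 84.5]
orientation: [[-0.985, -0.172, -0.0], [-0.172, 0.985, 0.0], [0.0, 0.0, -1.0]]
force: [1.1, -0.8, 1.8]
opening: 0.7
grasp_force: 0.4
```

```bash
python3 -c "
from h import *
st()"
```

```text
t 14.4667 world [ 566.1 -113.8   84.5] stage [ 17.2 -61. ] yaw-st 0.00012746746687511412 F stage [ 1.  -0.9] 1.8 open 0.7010607720643991
```

Request:
servo_tool([
  [0.0004,0.0009,0,0],
  [0.0007,0.0018,0,0],
  [0.0011,0.0027,0,0],
  [0.0011,0.0027,0,0],
  [0.0011,0.0027,0,0],
])

```text
time: 14.88
tool_pos: [567.2, -111.0, 84.4]
orientation: [[-0.985, -0.172, -0.0], [-0.172, 0.985, 0.0], [0.0, 0.0, -1.0]]
force: [-0.3, -1.3, -0.1]
opening: 0.3
grasp_force: 0.4
```

Request:
servo_tool([
  [0.0004,0.0009,0,0],
  [0.0007,0.0018,0,0],
  [0.0007,0.0018,0,0],
  [0.0007,0.0018,0,0],
])

```text
time: 15.22
tool_pos: [567.9, -109.2, 84.5]
orientation: [[-0.985, -0.172, -0.0], [-0.172, 0.985, 0.0], [0.0, 0.0, -1.0]]
force: [0.2, -0.9, 0.3]
opening: 0.6
grasp_force: 0.4
```

```bash
python3 -c "
from h import *
st()"
```

```text
t 15.2167 world [ 567.9 -109.2   84.5] stage [ 19.7 -56.8] yaw-st 0.00032636199972838065 F stage [ 0.1 -1. ] 0.3 open 0.5903681445887774
```

Request:
servo_tool([
  [0.0004,0.0009,0,0],
  [0.0008,0.0018,0,0],
  [0.0008,0.0018,0,0],
  [0.0008,0.0018,0,0],
])

```text
time: 15.55
tool_pos: [568.6, -107.8, 84.5]
orientation: [[-0.985, -0.173, -0.0], [-0.173, 0.985, -0.001], [0.0, -0.0, -1.0]]
force: [-0.2, -2.5, 1.2]
opening: 0.8
grasp_force: 1.0
```

Request:
servo_tool([
  [0.0004,0.0009,0,0],
  [0.0008,0.0018,0,0],
  [0.0008,0.0018,0,0],
  [0.0008,0.0018,0,0],
])

```text
time: 15.88
tool_pos: [568.9, -107.3, 84.5]
orientation: [[-0.985, -0.173, -0.001], [-0.173, 0.985, -0.003], [0.002, -0.002, -1.0]]
force: [-2.6, -6.5, 0.5]
opening: 0.6
grasp_force: 2.7
```

```bash
python3 -c "
from h import *
st()"
```

```text
t 15.8833 world [ 568.9 -107.3   84.5] stage [ 21.1 -55. ] yaw-st 0.0011199003119708728 F stage [-3.7 -5.9] 0.5 open 0.5980264431822638
```

The roller is bearing on the plate (about 7 N, motion stopped). I'll back away from the lever and rise, then verify.

Request:
servo_tool([
  [-0.005,-0.006,0,0],
  [-0.01,-0.0125,0,0],
  [-0.015,-0.019,0,0],
  [-0.019,-0.024,0.005,0],
  [-0.019,-0.024,0.035,0],
])

```text
time: 16.3
tool_pos: [545.9, -129.3, 115.6]
orientation: [[-0.985, -0.171, -0.01], [-0.171, 0.985, 0.004], [0.01, 0.006, -1.0]]
force: [-0.9, -0.0, -1.4]
opening: 0.5
grasp_force: 0.0
```

Request:
servo_tool([
  [-0.005,-0.01,0.035,0],
  [-0.02,-0.04,0.07,0],
  [-0.035,-0.07,0.1,0],
  [-0.05,-0.1,0.12,0],
  [-0.06,-0.12,0.12,0],
])

```text
time: 16.72
tool_pos: [491.2, -252.5, 244.8]
orientation: [[-0.985, -0.172, 0.007], [-0.172, 0.985, -0.005], [-0.006, -0.006, -1.0]]
force: [1.3, -1.0, -0.2]
opening: 0.6
grasp_force: 0.0
```

Request:
servo_tool([
  [-0.03,-0.02,0,0],
  [-0.06,-0.04,0,0],
  [-0.09,-0.06,0,0],
  [-0.1,-0.06,0,0],
  [-0.1,-0.06,0,0],
])

```text
time: 17.13
tool_pos: [388.0, -310.0, 239.9]
orientation: [[-0.986, -0.168, -0.0], [-0.168, 0.986, 0.001], [0.0, 0.001, -1.0]]
force: [-0.7, -0.9, -0.4]
opening: 0.6
grasp_force: 0.0
```

Run:
```python
from h import *
st(); look('scene','sc9')
im=cv2.imread('pics/sc9.png'); d=np.load('pics/sc9.npz');C=(d['K'],d['R'],d['t'])
# rectify deck at plate-top height 80 and at cap height 82 into stage frame, 2 px/mm
def rect(im,z):
    S=np.float32([(-134,-175),(-134,160),(134,160),(134,-175)])
    src=np.float32([proj(C,[*(RS@s+TS),z]) for s in S]); dst=np.float32([((s[1]+175)*2,(s[0]+134)*2) for s in S])
    return cv2.warpPerspective(im,cv2.getPerspectiveTransform(src,dst),(670,536),flags=cv2.INTER_CUBIC)
T=rect(im,80); hsv=cv2.cvtColor(T,cv2.COLOR_BGR2HSV)
b=cv2.cvtColor(T,cv2.COLOR_BGR2GRAY).astype(float)
row=lambda x:int((x+134)*2); col=lambda y:int((y+175)*2)
def edges(v,o): 
    g=np.diff(cv2.GaussianBlur(v[None],(0,0),2)[0]); i=np.argsort(-abs(g)); out=[]
    for k in i:
        if all(abs(k-j)>8 for j in out): out.append(k)
        if len(out)==6: break
    return [(round(k/2+o,1),round(g[k],1)) for k in sorted(out)]
# rim bands between wells: right edge & near edge
for x in (25,40,60,80): print('x',x,edges(b[row(x)-3:row(x)+3,col(-60):col(20)].mean(0),-60))
for y in (10,90): print('y',y,edges(b[row(-30):row(110),col(y)-3:col(y)+3].mean(1),-30))
o=cv2.imread('pics/sc5.png'); 
diff=cv2.absdiff(rect(im,80),rect(o,80)).max(2)
print('plate change',diff[row(15):row(90),col(0):col(110)].mean(), 'noise',diff[row(100):row(130),col(0):col(140)].mean())
# nose cap at z=82: project expected pose and list brightness around
for l in (1.40,1.47,1.54,1.61):
    f=np.radians(220)-l; pts=[[98.5+r*np.cos(f),-115+r*np.sin(f)] for r in (40,60,80,100)]
    print(l,[int(im[tuple(np.round(proj(C,[*(RS@np.array(p)+TS),71])[::-1]).astype(int))].mean()) for p in pts])
```

```text
t 17.1333 world [ 388.  -310.   239.9] stage [-192.  -223.7] yaw-st -0.003974634587752185 F stage [-0.9 -0.7] -0.4 open 0.5873575652932624
x 25 [(np.float64(-35.0), np.float64(12.6)), (np.float64(-21.0), np.float64(-13.2)), (np.float64(-13.5), np.float64(13.4)), (np.float64(-5.0), np.float64(-13.6)), (np.float64(8.0), np.float64(10.7)), (np.float64(15.5), np.float64(-11.5))]
x 40 [(np.float64(-50.0), np.float64(10.7)), (np.float64(-34.5), np.float64(-9.1)), (np.float64(-13.5), np.float64(15.1)), (np.float64(-5.5), np.float64(-11.5)), (np.float64(9.0), np.float64(10.9)), (np.float64(13.5), np.float64(-15.7))]
x 60 [(np.float64(-58.5), np.float64(-9.5)), (np.float64(-14.0), np.float64(12.3)), (np.float64(-9.5), np.float64(-2.2)), (np.float64(-5.0), np.float64(-11.7)), (np.float64(9.0), np.float64(10.4)), (np.float64(13.5), np.float64(-13.6))]
x 80 [(np.float64(-13.5), np.float64(12.8)), (np.float64(-6.0), np.float64(-10.1)), (np.float64(-1.0), np.float64(1.1)), (np.float64(9.0), np.float64(10.7)), (np.float64(13.5), np.float64(-16.0)), (np.float64(18.0), np.float64(1.6))]
y 10 [(np.float64(7.0), np.float64(11.4)), (np.float64(18.0), np.float64(-5.4)), (np.float64(75.0), np.float64(-6.0)), (np.float64(92.5), np.float64(-9.5)), (np.float64(100.0), np.float64(11.5)), (np.float64(108.0), np.float64(-6.0))]
y 90 [(np.float64(7.0), np.float64(18.4)), (np.float64(11.5), np.float64(-2.9)), (np.float64(42.5), np.float64(3.8)), (np.float64(92.5), np.float64(-11.1)), (np.float64(100.0), np.float64(3.8)), (np.float64(107.5), np.float64(8.5))]
plate change 6.680969696969697 noise 3.5307738095238097
1.4 [114, 54, 49, 49]
1.47 [160, 157, 110, 57]
1.54 [164, 154, 159, 161]
1.61 [157, 67, 73, 65]
```

The numbers check out. The plate edges are square to the stage and match the bars' own measured offset, and the lever reads 1.54. Handing in.

Request:
servo_tool([
  [0,0,0,0],
  [0,0,0,0],
  [0,0,0,0],
])

```text
time: 17.43
tool_pos: [391.7, -309.1, 239.4]
orientation: [[-0.985, -0.174, 0.0], [-0.174, 0.985, 0.0], [-0.001, 0.0, -1.0]]
force: [-0.7, -1.1, -0.5]
opening: 0.1
grasp_force: 0.0
```

```bash
python3 -c "
from plant import robot
print(robot.close_job())"
```

```text
the job is handed in; nothing more can be done
None
```

I pushed the plate flush against the rear and left stop bars, swung the lever until its roller bore on the cut corner (about 1.54 rad), backed the arm away and handed the job in at 17.4 s; no verdict came back.

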